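Flip down the length stop and push the batten home

ROBOT

A 7-joint arm with a two-finger parallel gripper is mounted at the origin on a cart in front of the work surface, level with it; the furniture and walls round the work are solid. World frame = base frame: x ahead of the robot, y to its left, z up, the work surface at z = 0. Lengths are in m, angles in rad, forces in N, time in s.
With the tool pointing down it reaches from about 0.35 to 0.9 m from the base axis. Payload 7.2 kg.
Tool frame: the origin (TCP) lies on the mounting face of the last link; the fingertips stand 173 mm ahead of it and the grasp point (between the pads) lies 155 mm ahead of it; z points along the fingers, y is the line along which they close (so a half turn about z gives the same grasp; the last joint's range is limited). The gripper opens to 85 mm and grips with 20 to 120 N. Pads are 22 mm wide; open, the fingers measure 114 mm over their backs; the gripper's body (76 mm by 85 mm) begins 54 mm behind the grasp point. The pads swing forward as they close: fully open they stand 13 mm farther back than shut.
Start: joints at [-1.201, 0.411, -0.013, 1.596, 0.006, 1.134, -0.082], TCP at [0.265, 0.566, 0.405] pointing down, gripper open.
Joint ranges: [-2.95, 2.95], [-0.29, 1.99], [-1.47, 1.44], [0.14, 2.54], [-1.03, 4.17], [0.13, 1.85], [-2.86, 2.86]. Speed limits (rad/s): [2.39, 2.39, 3.01, 3.01, 3.14, 3.14, 3.14].

INTERFACE

Orientations are given as [roll, pitch, yaw] about the fixed x, y, z axes, in that order (R = Rz(yaw) Ry(pitch) Rx(roll)).
In Python, from rig import ctrl gives the robot as it stands.
- The arm moves only by the shell command python3 -m crank 'ROWS' [FORCE]. ROWS is JSON, a list of rows, each an object of numbers: "x", "y", "z": the shift along the tool's x, y, z in m; "twist": the turn about the tool's z in rad; "grip": the opening, from 0 (shut) to 1 (fully open). In form: [{"x": .., "y": .., "z": .., "twist": .., "grip": ..}, ...]. A call has 1 to 10 rows; each row is the pose to reach, as a shift and turn from the pose commanded when the call began, along the tool's axes at that moment; what a row does not reach only later rows make up. A row lasts 1/10 s, in which the tool goes at most 50 mm and 8.59 degrees, less where a joint would pass 70% of its speed; a pose out of reach is approached as far as the arm can. A call with a gripper value outside its range is refused whole. The fingers move at their own pace and stop on an object; FORCE is the grip in N (left out, the last holds). Time passes only in rows, so rows that repeat a pose let the fingers close. It gives the time, the measured TCP pose, the force, the opening and the grip force at its end, in the units of the state.
- ctrl.read_state(): the state, without advancing time (a new reading comes with each control period).
- ctrl.camera(name): name is "side" or "top" or "wrist"; returns a dict with "pixels" (400x640x3 uint8, red, green, blue), "z_map" (400x640 float32, m along the optical axis (not along the pixel's ray), 0 where there is no reading), "fx", "fy", "cx", "cy" (pixels), "R" (3x3) and "t" (3): a world point X has camera coordinates R X + t. Camera axes: x right, y down, z forward; pixel columns grow to the right and rows downward; lengths in m; the calibration is good to about 2 mm. A picture is of the moment at which its call begins.
- ctrl.finish_job(): hands the job in; it is judged then, once.
The state is a dict: "time_s": time; "q": joint angles; "dq": joint speeds; "joint_torque": joint torques, N m; "position": TCP position; "orientation": TCP orientation; "force": force on the tool from outside, world axes, zero at the start; "wrist_torque": the same for the moment, N m; "grip_width": finger opening in m; "gripper_force": force on a finger pad.
Only numpy, scipy, OpenCV 4.12 (cv2) and the standard library are available. Lean on these libraries where they do the work, as an engineer would, in place of code of your own. Each camera call takes 0.05 s, during which the arm holds its last target. There are 200 camera calls.

TASK

Get the batten on the crosscut jig ready for sawing to the red stop's length: flip the red stop down in front of the fence by pushing its raised arm over towards the robot, then push the batten flush against the fence and along it until its end butts against the red stop. Only push: the batten stays flat on the jig's bed, the yellow stop stays flipped up, and the other things stay where they are.

Things in the scene. Friction and masses are not known exactly. Their poses are not given: they have to be found in the camera images.
- jig: crosscut jig screwed to the bench (over the bench, from world x = 0.63 m on, hangs a timber rack 0.6 m up). Origin on the bench, x away from the robot at yaw 0, y to the left along the fence. Bed: x -75 to +80 mm, y -190 to +190 mm, top 18 mm above the bench. Fence along its back: x +48 (front face) to +76 mm, top 63 mm above the bench. Saw slot across it at y = +20 mm
- red_stop: black bracket clamped on top of the aluminium fence, 30 mm along x, 32 mm along y, fixed. Origin on the fence's top, in the middle of the fence's thickness, 63 mm above the bench; axes as the jig's. It carries a red L-shaped arm, 14 mm wide along y, on a hinge pin along y that lies 16 mm above this origin
- red_stop_arm (a joint): hinge of the red arm, rad: 0 = flipped up, leaning back on its rest (start); 2.6 = fully down in front of the fence. Pushed from behind towards the jig's -x it turns over; let go before about 0.55 the arm (70 g) falls back, beyond that it falls down to 2.6 by its own weight within a second
- red_stop_tip (a point): middle of the red arm's free end. L-shaped arm, 12 mm thick: pin to elbow 40 mm, then a leg of 57 mm to this end. Up: elbow 34 mm behind the pin and 21 mm above it, this end 5 mm behind and 69 mm above it (148 mm above the bench). Down: this end is 40 mm in front of the pin, 4 mm above the bed; the leg then stands 20 to 32 mm in front of the fence's face and blocks the way along it
- red_stop_face (a point): fixed point on the red stop's bracket, on the fence's top, in the plane of the arm's left (+y) side face, against which the batten's end comes to butt; axes as the jig's
- yellow_stop: the same stop with a yellow arm; which of the two is nearer the saw slot varies, their centres are 55 to 90 mm apart. Origin and axes as the red stop's
- yellow_stop_arm (a joint): hinge of the yellow arm, rad, 0 = up (start) and to stay there, 2.6 = down
- yellow_stop_tip (a point): middle of the free end of the yellow arm, as on the red one
- batten: square wooden batten 45 x 160 x 45 mm, about 0.17 kg, lying on the jig's bed in front of the fence, left of the red stop; origin at the centre of its underside, y along its length. Seated, its centre is 22.5 mm in front of the fence's face and 80 mm left of the red stop's face
- tape_measure: yellow tape measure, 38 x 80 x 64 mm, standing on the right front part of the jig's bed; leave alone. Origin at the centre of its underside
- glue_bottle: white and blue glue bottle with an orange cap, 61 mm across, 200 mm tall, standing behind the jig's left end; leave alone. Origin at the centre of its underside
- sanding_block: light brown sanding block, 63 x 112 x 30 mm, lying left of the jig; leave alone. Origin at the centre of its underside

How it is judged:
On the way, in this order (a step that is already met when the one before it is completed fails the run):
1. the red stop is flipped fully down in front of the fence (value of joint red_stop_arm above 2.5 rad), for 0.2 s.
2. the batten lies against the fence and butts against the red stop (y of batten in the frame of red_stop_face between 0.077 and 0.083 m and x of batten in the frame of jig between 0.0225 and 0.0285 m and angle between the y axis of batten and the y axis of jig, either way round below 0.03 rad and z of batten in the frame of jig below 0.021 m), for 0.2 s.
At the end, for the whole second after the job is handed in: The red stop is down (joint above 2.5 rad), the yellow stop is up (below 0.2 rad), and the batten rests flat on the bed with its long side within 3 mm of the fence and parallel to it within 0.03 rad, and its end within 3 mm of the red stop's face (all of step 2 and value of joint red_stop_arm above 2.5 rad and value of joint yellow_stop_arm below 0.2 rad and linear speed of batten below 0.01 m/s); the robot touches nothing.
It fails at once if the batten is lifted more than 8 mm off the bed or tipped by more than 0.25 rad (z of batten in the frame of jig above 0.026 m or angle between batten's own z axis and vertical above 0.25 rad).
It fails at once if the yellow stop is pushed over (value of joint yellow_stop_arm above 0.4 rad).
It fails at once if another thing is moved by more than 20 mm (distance of any of tape_measure, glue_bottle, sanding_block from where it was at the start of the episode above 0.02 m).
It also fails if it takes over 61 s, if anything falls off the work surface, if the arm or the gripper's body presses on something with over 40 N, if the wrist force passes 120 N, or if a joint passes its speed limit or range.

## Working session

There is one attempt and no reset: what is moved stays moved. The work goes in short steps, Python scripts to look and compute and a shell command to move; the robot and the scene stay as the last step left them, time stands still between calls to the robot, and variables do not carry over. Pictures are saved under pics/ and viewed, at most 10 in all, crops included, and the job is handed in when it is done.

```bash
mkdir -p pics; ls
cat > h.py <<'E'
import numpy as np, cv2
from rig import ctrl
from scipy.spatial.transform import Rotation as Ro
def cloud(c):
    z=c["z_map"]; v,u=np.mgrid[:z.shape[0],:z.shape[1]]
    P=np.stack([(u-c["cx"])/c["fx"]*z,(v-c["cy"])/c["fy"]*z,z],-1)
    return (P-np.array(c["t"]))@np.array(c["R"])
def save(n,c): cv2.imwrite(f"pics/{n}.png",c["pixels"][...,::-1])
E
python3 - <<'E'
from h import *
import pickle
print(ctrl.read_state())
for n in ("top","side"):
    c=ctrl.camera(n); save(n+"0",c); pickle.dump(c,open(n+"0.pkl","wb"))
    print(n,(-np.array(c["R"]).T@c["t"]).round(3),np.array(c["R"]).round(2).tolist(),c["fx"])
E
```

```text
pics
{'time_s': 0.0, 'q': array([-1.20118324,  0.41194196, -0.01273801,  1.59700881,  0.00557519,
        1.1342709 , -0.08221419]), 'dq': array([ 0.00211128,  0.00078341, -0.00075821,  0.00047248,  0.00031117,
        0.000442  , -0.0011741 ]), 'joint_torque': array([ 8.68067082e-05, -6.00635934e+01,  6.82244897e-01, -2.99412560e+01,
        1.38319135e-02,  1.06969464e-02, -8.53267323e-06]), 'position': array([0.26489479, 0.56587349, 0.4038409 ]), 'orientation': array([-3.14000064e+00,  7.95685716e-05,  2.70380322e+00]), 'force': array([-0.59860244, -0.60898337,  0.26888596]), 'wrist_torque': array([-0.03470362, -0.00770497,  0.03163288]), 'gripper_force': 0.0, 'grip_width': 0.0852992557732502}
top [0.496 0.014 1.058] [[0.02, -1.0, -0.01], [-1.0, -0.02, -0.08], [0.08, 0.01, -1.0]] 390.27678909015555
side [ 0.526 -0.73   0.692] [[1.0, -0.06, 0.01], [-0.03, -0.62, -0.78], [0.06, 0.78, -0.62]] 387.600757362657
```

View pics/top0.png

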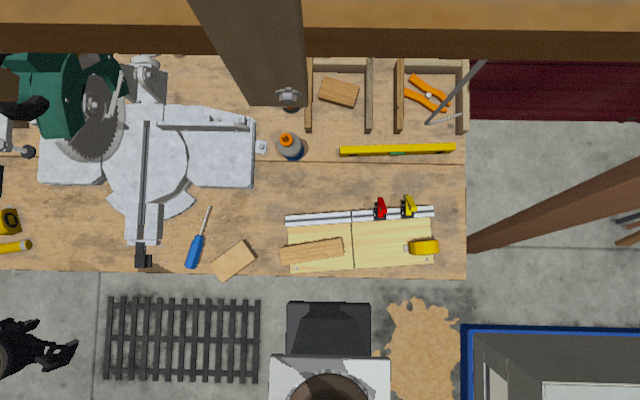

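View pics/side0.png

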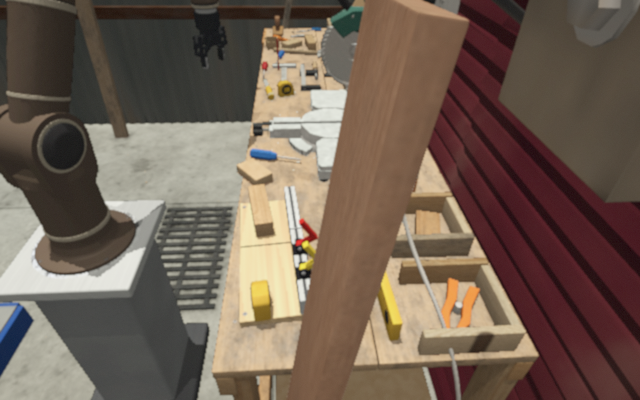

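Top view: the jig spans cols 283–437, rows 205–272; red stop is near (381,208) and the yellow stop near (408,206). The batten spans cols 280–343 at row ~250, slightly turned, with the tape at (424,247). The side view shows a post partly hiding the stops near (305,235).

```bash
cat > m.py <<'E'
from h import *
import pickle
c=pickle.load(open("top0.pkl","rb")); W=cloud(c); rgb=c["pixels"].astype(int); z=c["z_map"]
hsv=cv2.cvtColor(c["pixels"],cv2.COLOR_RGB2HSV)
ok=z>0
roi=np.zeros(z.shape,bool); roi[190:285,270:445]=True
def st(n,m): 
    p=W[m]; print(n,m.sum(),p.mean(0).round(3),p.min(0).round(3),p.max(0).round(3))
H,S,V=hsv[...,0],hsv[...,1],hsv[...,2]
st("red",ok&roi&((H<8)|(H>172))&(S>150)&(V>80))
yel=ok&roi&(H>20)&(H<32)&(S>180)
st("yellow",yel&(np.mgrid[:400,:640][0]<225)); st("tape",yel&(np.mgrid[:400,:640][0]>=230))
bm=ok&roi&(W[...,2]>.05)&(W[...,2]<.075)&(np.mgrid[:400,:640][1]<350)&(np.mgrid[:400,:640][0]>230)
st("batten",bm); 
p=W[bm][:,:2].astype(np.float32); print(cv2.minAreaRect(p))
al=ok&roi&(S<60)&(V>120)&(W[...,2]>.045)&(W[...,2]<.08); st("fence",al)
print(cv2.minAreaRect(W[al][:,:2].astype(np.float32)), cv2.fitLine(W[al][:,:2].astype(np.float32),cv2.DIST_HUBER,0,.01,.01).ravel())
bed=ok&roi&(W[...,2]>.01)&(W[...,2]<.026); st("bed",bed)
print(cv2.minAreaRect(W[bed][:,:2].astype(np.float32)))
# saw slot line: dark
for (u,v) in [(353,225),(353,262),(600,215),(480,240),(290,100),(260,70)]: print(u,v,W[v,u].round(3),z[v,u])
E
python3 m.py
```

```text
red 141 [ 0.542 -0.118  0.118] [ 0.521 -0.132  0.066] [ 0.569 -0.109  0.152]
yellow 163 [ 0.549 -0.186  0.114] [ 0.528 -0.201  0.065] [ 0.576 -0.178  0.152]
tape 399 [ 0.448 -0.23   0.074] [ 0.43  -0.286 -0.001] [ 0.467 -0.199  0.085]
batten 1137 [0.432 0.052 0.063] [ 0.398 -0.03   0.052] [0.466 0.132 0.069]
((0.4315325915813446, 0.052167508751153946), (0.04511517658829689, 0.159932479262352), 10.504353523254395)
fence 1135 [ 0.522 -0.047  0.063] [ 0.493 -0.257  0.047] [0.555 0.122 0.069]
((0.5242147445678711, -0.06809775531291962), (0.027916347607970238, 0.3789677917957306), 5.227117538452148) [ 0.08461439 -0.99641377  0.52366936 -0.05114264]
bed 5444 [ 0.454 -0.085  0.018] [ 0.373 -0.269  0.012] [0.56  0.127 0.026]
((0.4647003710269928, -0.06820403039455414), (0.15526066720485687, 0.39237138628959656), 5.277271747589111)
353 225 [ 0.5   -0.057  0.021] 1.0328534
353 262 [ 0.403 -0.059  0.017] 1.0282968
600 215 [ 0.53  -0.542  0.257] 0.79309034
480 240 [ 0.461 -0.486 -0.224] 1.2667532
290 100 [0.624 0.054 0.668] 0.40031657
260 70 [0.632 0.075 0.724] 0.3453505
```

```bash
cat > go.py <<'E'
import sys; from h import *
# usage: go.py jx jy tipz : tool-frame shift + twist to bring fingertip to jig coords, tool x = -jig x
yaw=.0915; O=np.array([.4625,-.0738])
s=ctrl.read_state(); p=np.array(s["position"]); R=Ro.from_euler("xyz",s["orientation"]).as_matrix()
Rj=np.array([[np.cos(yaw),-np.sin(yaw)],[np.sin(yaw),np.cos(yaw)]])
tip=p+.173*R[:,2]
print("tip jig",(Rj.T@(tip[:2]-O)).round(4),"z",tip[2].round(4),"yawerr",round((s["orientation"][2]-yaw-np.pi+np.pi)%(2*np.pi)-np.pi,4),"F",np.round(s["force"],1),"t",s["time_s"],"q",np.round(s["q"],2))
if len(sys.argv)>3:
    a=[float(v) for v in sys.argv[1:4]]; g=np.r_[O+Rj@np.array(a[:2]),a[2]]
    print("shift",(R.T@(g-tip)).round(4))
E
python3 go.py .125 -.0513 .231
python3 -m crank '[{"x":-0.29,"y":-0.238,"z":0,"twist":-0.53,"grip":0},{"x":-0.29,"y":-0.238,"z":0,"twist":-0.53,"grip":0},{"x":-0.29,"y":-0.238,"z":0,"twist":-0.53,"grip":0},{"x":-0.29,"y":-0.238,"z":0,"twist":-0.53,"grip":0},{"x":-0.29,"y":-0.238,"z":0,"twist":-0.53,"grip":0},{"x":-0.29,"y":-0.238,"z":0,"twist":-0.53,"grip":0},{"x":-0.29,"y":-0.238,"z":0,"twist":-0.53,"grip":0},{"x":-0.29,"y":-0.238,"z":0,"twist":-0.53,"grip":0},{"x":-0.29,"y":-0.238,"z":0,"twist":-0.53,"grip":0},{"x":-0.29,"y":-0.238,"z":0,"twist":-0.53,"grip":0}]' 30
python3 go.py .125 -.0513 .231
```

```text
tip jig [-0.1384  0.6548] z 0.2309 yawerr -0.5293 F [ 0.3 -0.5  0.9] t 0.1 q [-1.2   0.41 -0.01  1.6   0.01  1.13 -0.08]
shift [-0.5839 -0.4765  0.0007]
time_s: 1.1
position: [0.4267, 0.2273, 0.4046]
orientation: [3.141, -0.0, -3.051]
force: [0.0, 0.5, 0.4]
grip_width: 0.0001
gripper_force: 0.0
tip jig [-0.0082  0.3032] z 0.2316 yawerr -0.0006 F [0.  0.5 0.4] t 1.1 q [-0.64  0.17  0.05  1.93 -0.01  1.04  1.08]
shift [-0.1334 -0.3544  0.0005]
```

```bash
python3 -m crank '[{"x":-0.135,"y":-0.354,"z":0,"twist":0,"grip":0},{"x":-0.135,"y":-0.354,"z":0,"twist":0,"grip":0},{"x":-0.135,"y":-0.354,"z":0,"twist":0,"grip":0},{"x":-0.135,"y":-0.354,"z":0,"twist":0,"grip":0},{"x":-0.135,"y":-0.354,"z":0,"twist":0,"grip":0},{"x":-0.135,"y":-0.354,"z":0,"twist":0,"grip":0},{"x":-0.135,"y":-0.354,"z":0,"twist":0,"grip":0},{"x":-0.135,"y":-0.354,"z":0,"twist":0,"grip":0},{"x":-0.135,"y":-0.354,"z":0,"twist":0,"grip":0},{"x":-0.135,"y":-0.354,"z":0,"twist":0,"grip":0}]' 30
python3 go.py .127 -.0513 .122
python3 - <<'E'
from h import *
c=ctrl.camera("wrist"); save("w1",c)
W=cloud(c); hsv=cv2.cvtColor(c["pixels"],cv2.COLOR_RGB2HSV); H,S,V=hsv[...,0],hsv[...,1],hsv[...,2]
m=(c["z_map"]>0)&((H<8)|(H>172))&(S>150)&(V>60)&(abs(W[...,1]+.118)<.06)&(W[...,2]>.06)&(W[...,2]<.18)
p=W[m]-[.4625,-.0738,0]; y=.0915
if len(p): j=np.c_[p[:,0]*np.cos(y)+p[:,1]*np.sin(y),-p[:,0]*np.sin(y)+p[:,1]*np.cos(y),p[:,2]]; print(len(j),np.percentile(j,[1,50,99],axis=0).round(3))
E
```

```text
time_s: 2.1
position: [0.5941, -0.111, 0.4038]
orientation: [3.141, -0.001, -3.048]
force: [0.5, 0.0, -0.2]
grip_width: -0.0002
gripper_force: 0.0
tip jig [ 0.1274 -0.0489] z 0.2308 yawerr 0.0018 F [ 0.5  0.  -0.2] t 2.1 q [-0.11  0.38  0.28  1.66 -0.12  1.11  1.87]
shift [ 0.0003 -0.0025  0.1088]
1106 [[ 0.054 -0.06   0.08 ]
 [ 0.074 -0.051  0.135]
 [ 0.102 -0.044  0.152]]
```

View pics/w1.png

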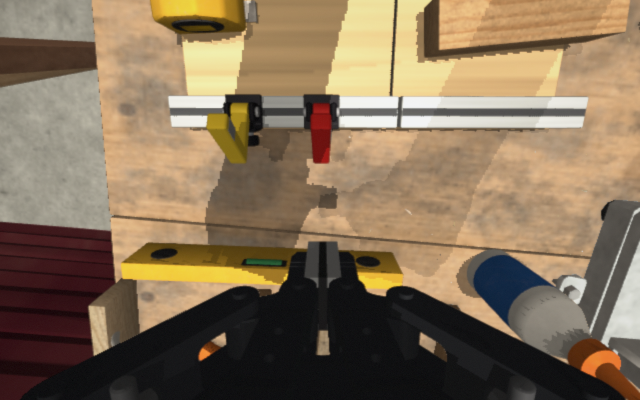

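The wrist view shows the red arm at (320,132), in line with the shut fingers at (322,265), with yellow apart at (232,138). Next: lower behind the red arm and sweep it towards the robot.

```bash
python3 -m crank '[{"x":0,"y":-0.002,"z":0.05,"twist":0,"grip":0},{"x":0,"y":-0.002,"z":0.085,"twist":0,"grip":0},{"x":0,"y":-0.002,"z":0.105,"twist":0,"grip":0},{"x":0.01,"y":-0.002,"z":0.105,"twist":0,"grip":0},{"x":0.02,"y":-0.002,"z":0.105,"twist":0,"grip":0},{"x":0.03,"y":-0.002,"z":0.105,"twist":0,"grip":0},{"x":0.04,"y":-0.002,"z":0.105,"twist":0,"grip":0},{"x":0.05,"y":-0.002,"z":0.105,"twist":0,"grip":0},{"x":0.06,"y":-0.002,"z":0.105,"twist":0,"grip":0},{"x":0.07,"y":-0.002,"z":0.105,"twist":0,"grip":0}]'
python3 -m crank '[{"x":0.01,"y":0,"z":0,"twist":0,"grip":0},{"x":0.02,"y":0,"z":0,"twist":0,"grip":0},{"x":0.02,"y":0,"z":-0.04,"twist":0,"grip":0},{"x":0.02,"y":0,"z":-0.04,"twist":0,"grip":0},{"x":0.02,"y":0,"z":-0.04,"twist":0,"grip":0},{"x":0.02,"y":0,"z":-0.04,"twist":0,"grip":0},{"x":0.02,"y":0,"z":-0.04,"twist":0,"grip":0}]'
python3 go.py -.1 .128 .13
python3 - <<'E'
from h import *
c=ctrl.camera("top"); cv2.imwrite("pics/t2.png",cv2.resize(c["pixels"][180:285,265:455,::-1],None,fx=4,fy=4))
E
```

```text
time_s: 3.15
position: [0.5261, -0.1205, 0.3053]
orientation: [-3.141, 0.012, -3.049]
force: [-2.2, 2.3, 20.0]
grip_width: 0.0001
gripper_force: 8.5
time_s: 3.85
position: [0.5039, -0.1227, 0.3389]
orientation: [3.141, -0.001, -3.049]
force: [0.4, -0.1, 0.8]
grip_width: -0.0001
gripper_force: 0.0
tip jig [ 0.0365 -0.0524] z 0.1659 yawerr 0.0008 F [ 0.4 -0.1  0.8] t 3.85 q [-0.09  0.31  0.28  1.94 -0.11  0.91  1.91]
shift [0.1363 0.1805 0.0362]
```

View pics/t2.png

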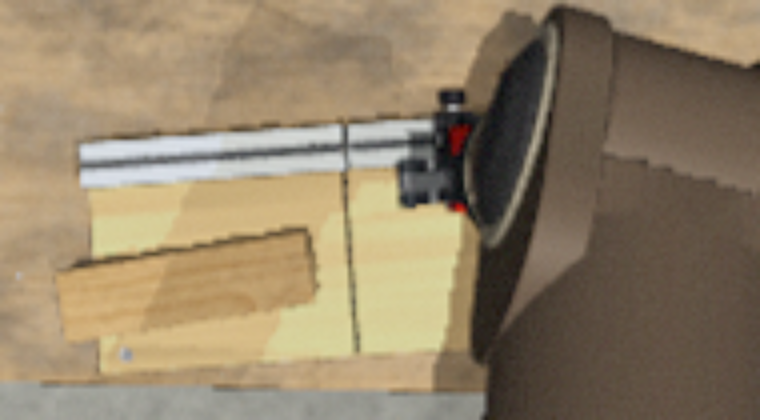

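```bash
python3 -m crank '[{"x":0.112,"y":0.18,"z":0,"twist":0,"grip":0},{"x":0.112,"y":0.18,"z":0,"twist":0,"grip":0},{"x":0.112,"y":0.18,"z":0,"twist":0,"grip":0},{"x":0.112,"y":0.18,"z":0,"twist":0,"grip":0},{"x":0.112,"y":0.18,"z":0,"twist":0,"grip":0},{"x":0.112,"y":0.18,"z":0,"twist":0,"grip":0},{"x":0.112,"y":0.18,"z":0,"twist":0,"grip":0}]'
python3 go.py -.075 .128 .038
cat > st.py <<'E'
from h import *
import sys
c=ctrl.camera("top"); W=cloud(c); y=.0915
p=W-[.4625,-.0738,0]; J=np.stack([p[...,0]*np.cos(y)+p[...,1]*np.sin(y),-p[...,0]*np.sin(y)+p[...,1]*np.cos(y),p[...,2]],-1)
hsv=cv2.cvtColor(c["pixels"],cv2.COLOR_RGB2HSV); H,S,V=[hsv[...,i] for i in range(3)]
near=(abs(J[...,0])<.13)&(abs(J[...,1])<.22)&(J[...,2]>.01)&(J[...,2]<.2)
for n,m in (("red",((H<8)|(H>172))&(S>150)),("yel",(H>20)&(H<32)&(S>180)&(J[...,0]>.03))):
    q=J[near&m&(V>60)]; print(n,len(q),np.percentile(q,[2,50,98],axis=0).round(3).tolist() if len(q) else "")
m=(J[...,2]>.055)&(J[...,2]<.07)&(J[...,0]<.044)&(J[...,0]>-.08)&(J[...,1]>-.045)&(J[...,1]<.24)&(S>60)
m=cv2.morphologyEx(m.astype(np.uint8),cv2.MORPH_OPEN,np.ones((3,3)))>0
q=J[m][:,:2].astype(np.float32); print("batten",len(q),cv2.minAreaRect(q))
cv2.imwrite(f"pics/{sys.argv[1]}.png",cv2.resize(c["pixels"][180:285,265:455,::-1],None,fx=4,fy=4))
E
python3 st.py t3
```

```text
time_s: 4.6
position: [0.3766, 0.0458, 0.3396]
orientation: [-3.141, 0.0, -3.049]
force: [-0.0, -0.7, -1.2]
grip_width: 0.0001
gripper_force: 0.0
tip jig [-0.0746  0.1269] z 0.1666 yawerr 0.001 F [-0.  -0.7 -1.2] t 4.6 q [-0.4   0.06  0.16  2.23 -0.01  0.85  1.43]
shift [0.0004 0.0011 0.1286]
red 131 [[0.017, -0.06, 0.076], [0.044, -0.051, 0.085], [0.069, -0.044, 0.088]]
yel 162 [[0.054, -0.129, 0.069], [0.074, -0.119, 0.113], [0.1, -0.114, 0.152]]
batten 1131 ((-0.01930171251296997, 0.128167524933815), (0.04511544108390808, 0.15987637639045715), 5.169436931610107)
```

View pics/t3.png

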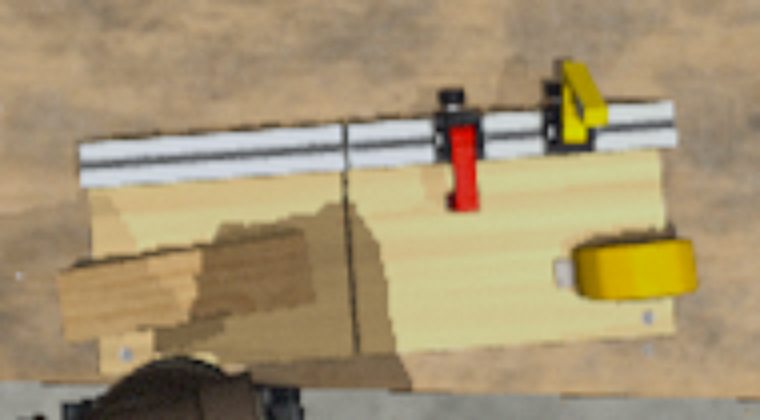

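Red (462,165) lies down in front of the fence, yellow (580,100) is still up, and the batten is unmoved at (190,285). Next: open the fingers, so that two points square the batten, and push it to the fence.

```bash
python3 -m crank '[{"x":0,"y":0,"z":0.04,"twist":0,"grip":1},{"x":0,"y":0,"z":0.08,"twist":0,"grip":1},{"x":0,"y":0,"z":0.11,"twist":0,"grip":1},{"x":0,"y":0,"z":0.13,"twist":0,"grip":1},{"x":0,"y":0,"z":0.142,"twist":0,"grip":1},{"x":-0.01,"y":0,"z":0.142,"twist":0,"grip":1},{"x":-0.02,"y":0,"z":0.142,"twist":0,"grip":1},{"x":-0.03,"y":0,"z":0.142,"twist":0,"grip":1},{"x":-0.04,"y":0,"z":0.142,"twist":0,"grip":1},{"x":-0.045,"y":0,"z":0.142,"twist":0,"grip":1}]'
python3 go.py
python3 -m crank '[{"x":-0.006,"y":0,"z":0,"twist":0,"grip":1},{"x":-0.012,"y":0,"z":0,"twist":0,"grip":1},{"x":-0.016,"y":0,"z":0,"twist":0,"grip":1},{"x":-0.019,"y":0,"z":0,"twist":0,"grip":1},{"x":-0.021,"y":0,"z":0,"twist":0,"grip":1},{"x":-0.021,"y":0,"z":0,"twist":0,"grip":1}]'
python3 go.py; python3 st.py t4
```

```text
time_s: 5.65
position: [0.4226, 0.0504, 0.1983]
orientation: [3.141, 0.002, -3.05]
force: [-1.6, 0.4, 1.1]
grip_width: 0.0853
gripper_force: 0.6
tip jig [-0.028   0.1274] z 0.0253 yawerr 0.0006 F [-1.6  0.4  1.1] t 5.65 q [-0.34  0.41  0.12  2.25 -0.1   0.48  1.53]
time_s: 6.25
position: [0.4419, 0.0522, 0.1976]
orientation: [3.142, -0.0, -3.049]
force: [-0.9, 0.9, -0.4]
grip_width: 0.0855
gripper_force: 0.3
tip jig [-0.0091  0.1274] z 0.0246 yawerr 0.0006 F [-0.9  0.9 -0.4] t 6.25 q [-0.33  0.43  0.12  2.21 -0.11  0.51  1.54]
red 130 [[0.017, -0.06, 0.076], [0.044, -0.051, 0.085], [0.068, -0.044, 0.089]]
yel 164 [[0.054, -0.129, 0.07], [0.075, -0.119, 0.113], [0.1, -0.114, 0.152]]
batten 339 ((0.02395503968000412, 0.1275615692138672), (0.039894718676805496, 0.15906651318073273), 0.03873693570494652)
```

Almost there; a few mm more until the force shows contact with the fence.

```bash
python3 -m crank '[{"x":-0.002,"y":0,"z":0,"twist":0,"grip":1},{"x":-0.004,"y":0,"z":0,"twist":0,"grip":1},{"x":-0.004,"y":0,"z":0,"twist":0,"grip":1}]'; python3 go.py
```

```text
time_s: 6.6
position: [0.4431, 0.0522, 0.197]
orientation: [-3.141, -0.008, -3.05]
force: [-10.8, -0.1, 7.1]
grip_width: 0.0856
gripper_force: 5.8
tip jig [-0.0092  0.1272] z 0.024 yawerr 0.0005 F [-10.8  -0.1   7.1] t 6.6 q [-0.33  0.43  0.12  2.2  -0.11  0.52  1.54]
```

```bash
python3 -m crank '[{"x":0.02,"y":0,"z":0,"twist":0,"grip":1},{"x":0.02,"y":0,"z":-0.04,"twist":0,"grip":0},{"x":0.02,"y":0,"z":-0.08,"twist":0,"grip":0},{"x":0.0,"y":0.045,"z":-0.08,"twist":0,"grip":0},{"x":-0.02,"y":0.09,"z":-0.08,"twist":0,"grip":0},{"x":-0.034,"y":0.126,"z":-0.08,"twist":0,"grip":0},{"x":-0.034,"y":0.126,"z":-0.06,"twist":0,"grip":0},{"x":-0.034,"y":0.126,"z":-0.06,"twist":0,"grip":0}]'; python3 go.py .024 .25 .038; python3 st.py t5
python3 - <<'E'
from h import *
c=ctrl.camera("wrist"); save("w5",c)
E
```

```text
time_s: 7.4
position: [0.4675, 0.1821, 0.256]
orientation: [-3.141, -0.003, -3.047]
force: [-0.4, 0.2, 0.7]
grip_width: -0.0003
gripper_force: 0.0
tip jig [0.0279 0.2542] z 0.083 yawerr 0.0032 F [-0.4  0.2  0.7] t 7.4 q [-0.56  0.39  0.11  2.04 -0.07  0.71  1.26]
shift [ 0.0038 -0.0041  0.045 ]
red 130 [[0.017, -0.06, 0.075], [0.044, -0.051, 0.085], [0.069, -0.045, 0.089]]
yel 165 [[0.054, -0.129, 0.069], [0.074, -0.119, 0.112], [0.1, -0.114, 0.152]]
batten 992 ((0.023608464747667313, 0.1274438202381134), (0.040674999356269836, 0.15866190195083618), 0.01235693134367466)
```

View pics/w5.png

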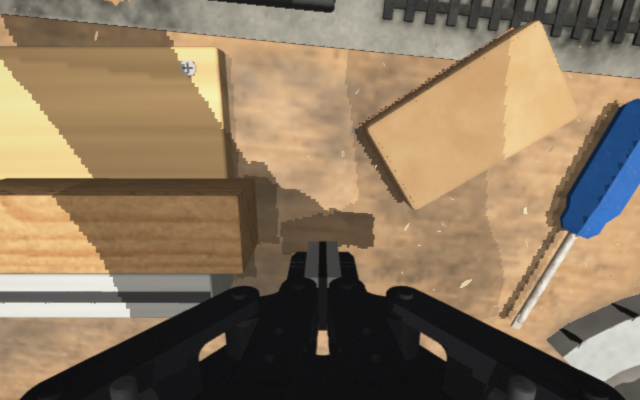

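The batten's end is at (245,225), flush along the fence; the fingers (323,260) have room to come down, and the sanding block (470,115) is clear.

```bash
python3 -m crank '[{"x":0.002,"y":0,"z":0.03,"twist":0,"grip":0},{"x":0.002,"y":0,"z":0.045,"twist":0,"grip":0},{"x":0.002,"y":-0.01,"z":0.045,"twist":0,"grip":0},{"x":0.002,"y":-0.02,"z":0.045,"twist":0,"grip":0},{"x":0.002,"y":-0.035,"z":0.045,"twist":0,"grip":0},{"x":0.002,"y":-0.05,"z":0.045,"twist":0,"grip":0},{"x":0.002,"y":-0.065,"z":0.045,"twist":0,"grip":0},{"x":0.002,"y":-0.08,"z":0.045,"twist":0,"grip":0},{"x":0.002,"y":-0.095,"z":0.045,"twist":0,"grip":0},{"x":0.002,"y":-0.1,"z":0.045,"twist":0,"grip":0}]'; python3 go.py .024 .131 .038; python3 st.py t6
```

```text
time_s: 8.5
position: [0.4757, 0.0788, 0.2134]
orientation: [-3.141, 0.001, -3.053]
force: [0.6, 1.4, 0.4]
grip_width: 0.0
gripper_force: 0.6
tip jig [0.0273 0.1506] z 0.0404 yawerr -0.0025 F [0.6 1.4 0.4] t 8.5 q [-0.35  0.44  0.1   2.12 -0.08  0.59  1.47]
shift [ 0.0032 -0.0196  0.0024]
red 131 [[0.017, -0.06, 0.075], [0.044, -0.051, 0.085], [0.068, -0.045, 0.089]]
yel 168 [[0.054, -0.13, 0.07], [0.075, -0.119, 0.111], [0.1, -0.114, 0.152]]
batten 741 ((0.02303919941186905, 0.03508254885673523), (0.041847094893455505, 0.11956465244293213), 0.04628990963101387)
```

```bash
python3 -m crank '[{"x":0.002,"y":-0.007,"z":0,"twist":0,"grip":0},{"x":0.002,"y":-0.013,"z":0,"twist":0,"grip":0},{"x":0.002,"y":-0.016,"z":0,"twist":0,"grip":0},{"x":0.002,"y":-0.018,"z":0,"twist":0,"grip":0},{"x":0.002,"y":-0.018,"z":0,"twist":0,"grip":0}]'; python3 go.py .024 .131 .038; python3 st.py t7
```

```text
time_s: 9.05
position: [0.4751, 0.0632, 0.2126]
orientation: [-3.142, -0.0, -3.049]
force: [-0.6, -0.0, 0.8]
grip_width: 0.0002
gripper_force: 0.0
tip jig [0.025  0.1353] z 0.0396 yawerr 0.0006 F [-0.6 -0.   0.8] t 9.05 q [-0.32  0.44  0.1   2.12 -0.08  0.58  1.51]
shift [ 0.001  -0.0043  0.0016]
red 131 [[0.017, -0.06, 0.074], [0.044, -0.051, 0.085], [0.068, -0.044, 0.088]]
yel 166 [[0.054, -0.13, 0.07], [0.075, -0.119, 0.111], [0.1, -0.114, 0.152]]
batten 753 ((0.02243669331073761, 0.017318349331617355), (0.1145608052611351, 0.04306692257523537), 89.77523803710938)
```

```bash
python3 -m crank '[{"x":0,"y":-0.002,"z":0,"twist":0,"grip":0},{"x":0,"y":-0.004,"z":0,"twist":0,"grip":0},{"x":0,"y":-0.004,"z":0,"twist":0,"grip":0}]';python3 -m crank '[{"x":0,"y":-0.002,"z":0,"twist":0,"grip":0},{"x":0,"y":-0.002,"z":0,"twist":0,"grip":0}]'; python3 go.py
```

```text
time_s: 9.4
position: [0.4754, 0.059, 0.2126]
orientation: [-3.141, -0.0, -3.05]
force: [-0.6, -0.4, 0.1]
grip_width: 0.0
gripper_force: 0.0
time_s: 9.6
position: [0.4756, 0.0583, 0.2127]
orientation: [3.14, 0.0, -3.048]
force: [-0.5, 3.8, 0.4]
grip_width: -0.0001
gripper_force: 2.4
tip jig [0.0252 0.1305] z 0.0397 yawerr 0.0017 F [-0.5  3.8  0.4] t 9.6 q [-0.31  0.44  0.1   2.12 -0.08  0.58  1.52]
```

```bash
python3 -m crank '[{"x":0,"y":-0.002,"z":0,"twist":0,"grip":0},{"x":0,"y":-0.002,"z":0,"twist":0,"grip":0}]'; python3 go.py
python3 -m crank '[{"x":0,"y":0.02,"z":0,"twist":0,"grip":0},{"x":0,"y":0.03,"z":0,"twist":0,"grip":0},{"x":0,"y":0.03,"z":-0.05,"twist":0,"grip":0},{"x":0.03,"y":0.03,"z":-0.08,"twist":0,"grip":1},{"x":0.065,"y":0,"z":-0.08,"twist":0,"grip":1},{"x":0.085,"y":-0.04,"z":-0.08,"twist":0,"grip":1},{"x":0.085,"y":-0.08,"z":-0.08,"twist":0,"grip":1},{"x":0.085,"y":-0.095,"z":-0.08,"twist":0,"grip":1},{"x":0.085,"y":-0.095,"z":-0.08,"twist":0,"grip":1}]'; python3 go.py -.0085 .036 .025; python3 st.py t8
```

```text
time_s: 9.8
position: [0.4758, 0.0578, 0.2128]
orientation: [3.139, 0.001, -3.047]
force: [0.2, 9.7, -0.6]
grip_width: -0.0001
gripper_force: 5.4
tip jig [0.0254 0.1303] z 0.0398 yawerr 0.0032 F [ 0.2  9.7 -0.6] t 9.8 q [-0.3   0.44  0.1   2.12 -0.08  0.58  1.52]
time_s: 10.7
position: [0.3997, -0.0494, 0.293]
orientation: [-3.141, 0.001, -3.054]
force: [0.1, 0.6, 0.3]
grip_width: 0.0848
gripper_force: 0.0
tip jig [-0.0601  0.0299] z 0.12 yawerr -0.0036 F [0.1 0.6 0.3] t 10.7 q [-0.18  0.18  0.21  2.24 -0.06  0.72  1.72]
shift [-0.0516  0.0063  0.095 ]
red 130 [[0.017, -0.059, 0.079], [0.044, -0.051, 0.085], [0.069, -0.045, 0.089]]
yel 164 [[0.054, -0.129, 0.069], [0.075, -0.119, 0.112], [0.1, -0.114, 0.151]]
batten 1060 ((0.022456273436546326, 0.03563235327601433), (0.04302849993109703, 0.1599544882774353), 0.03161691129207611)
```

View pics/t8.png

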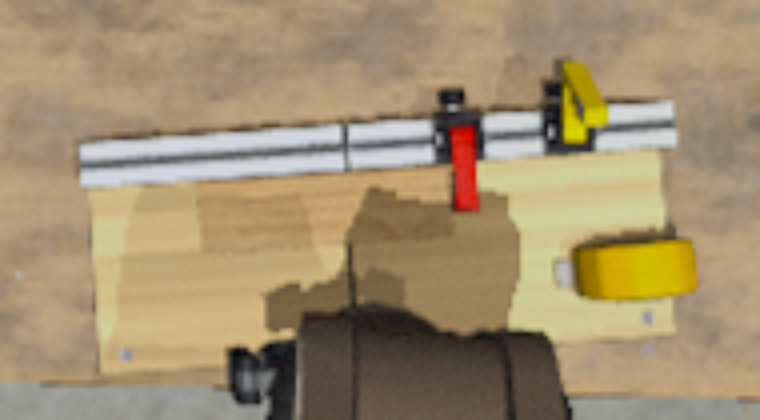

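The batten (325,220) sits against the fence and red stop, but it may be 1–2 mm off the fence. I'll press it once more from the front.

```bash
python3 -m crank '[{"x":0,"y":0.006,"z":0.04,"twist":-0.003,"grip":1},{"x":0,"y":0.006,"z":0.08,"twist":-0.003,"grip":1},{"x":0,"y":0.006,"z":0.095,"twist":-0.003,"grip":1},{"x":-0.015,"y":0.006,"z":0.095,"twist":-0.003,"grip":1},{"x":-0.03,"y":0.006,"z":0.095,"twist":-0.003,"grip":1},{"x":-0.042,"y":0.006,"z":0.095,"twist":-0.003,"grip":1},{"x":-0.047,"y":0.006,"z":0.095,"twist":-0.003,"grip":1},{"x":-0.05,"y":0.006,"z":0.095,"twist":-0.003,"grip":1},{"x":-0.052,"y":0.006,"z":0.095,"twist":-0.003,"grip":1},{"x":-0.052,"y":0.006,"z":0.095,"twist":-0.003,"grip":1}]'; python3 go.py
python3 -m crank '[{"x":-0.002,"y":0,"z":0,"twist":0,"grip":1},{"x":-0.003,"y":0,"z":0,"twist":0,"grip":1},{"x":-0.003,"y":0,"z":0,"twist":0,"grip":1}]'; python3 go.py
```

```text
time_s: 11.75
position: [0.4501, -0.0361, 0.1974]
orientation: [3.141, -0.002, -3.046]
force: [-3.6, 2.0, 0.1]
grip_width: 0.0853
gripper_force: 1.6
tip jig [-0.0093  0.0388] z 0.0244 yawerr 0.0036 F [-3.6  2.   0.1] t 11.75 q [-0.16  0.44  0.16  2.2  -0.14  0.52  1.77]
time_s: 12.05
position: [0.4511, -0.0363, 0.1971]
orientation: [3.14, -0.007, -3.048]
force: [-11.8, 1.9, 6.6]
grip_width: 0.0857
gripper_force: 5.8
tip jig [-0.0092  0.0386] z 0.0241 yawerr 0.0021 F [-11.8   1.9   6.6] t 12.05 q [-0.16  0.44  0.16  2.19 -0.14  0.52  1.77]
```

Seated firmly on the fence. Back off and check.

```bash
python3 -m crank '[{"x":0.01,"y":0,"z":0,"twist":0,"grip":1},{"x":0.03,"y":0,"z":0,"twist":0,"grip":1},{"x":0.05,"y":0,"z":-0.04,"twist":0,"grip":1},{"x":0.05,"y":0,"z":-0.08,"twist":0,"grip":1},{"x":0.05,"y":0,"z":-0.12,"twist":0,"grip":1},{"x":0.05,"y":0,"z":-0.12,"twist":0,"grip":1},{"x":0.05,"y":0,"z":-0.12,"twist":0,"grip":1}]'; python3 go.py; python3 st.py t9
python3 - <<'E'
from h import *
c=ctrl.camera("wrist"); save("w9",c)
E
```

```text
time_s: 12.75
position: [0.4045, -0.0409, 0.3187]
orientation: [3.141, 0.004, -3.046]
force: [-0.0, -0.2, -0.4]
grip_width: 0.0854
gripper_force: 0.0
tip jig [-0.0541  0.0381] z 0.1457 yawerr 0.0038 F [-0.  -0.2 -0.4] t 12.75 q [-0.22  0.14  0.22  2.21 -0.05  0.79  1.7 ]
red 132 [[0.017, -0.06, 0.076], [0.044, -0.051, 0.085], [0.069, -0.044, 0.089]]
yel 165 [[0.054, -0.129, 0.069], [0.074, -0.119, 0.112], [0.1, -0.114, 0.152]]
batten 1013 ((0.023612655699253082, 0.03562869876623154), (0.04069878160953522, 0.1598137468099594), 0.035011425614356995)
```

View pics/w9.png

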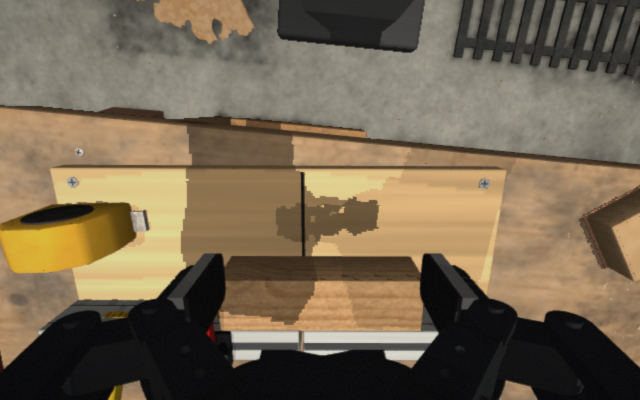

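The batten (320,290) lies parallel to the fence. From the top view its front edge is at x = 3 mm, which means flush, and its end is at y = −44 mm, on the red face. The arm touches nothing.

```bash
python3 -c "
from rig import ctrl; print(ctrl.finish_job())"
```

```text
the job is handed in; nothing more can be done
None
```

The job is handed in: the red stop is down, the yellow stop is still up, and the batten sits flush against the fence with its end on the red stop, as measured in the last top-camera image; the hand-in call returned no verdict.

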